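# Shut and latch the loaded test kiln

### The job

The bowl is loaded, so close up the little kiln: with the fingertips push its door fully shut without slamming it, then swing the door's latch bar all the way down into the catch beside the door. Only push - do not grip the latch knob, do not touch the soft brick on the inside of the door, and leave the bowl and the things standing about where they are.

Things in the scene. Friction and masses are not known exactly. Their poses are not given: they have to be found in the camera images.
- kiln: Front-loading table-top test kiln, fixed (sizes in mm): steel case 300 wide (its y), 250 deep (its x), 285 high. Origin: centre of its underside, on the table; +x to its back, +y to its hinge side (left as seen from the robot), z up; case front at x = -125, in it a 160 x 160 chamber opening, sill 75 above the table. Black controller box on its left side (y 150 to 195, to z 235).
- door (a joint): Angle of the kiln door, rad: 0 = shut, grows as its free edge swings out towards the robot (stop 1.5). Grey steel door 240 mm wide (5 to 245 from the hinge axis), bottom 35, top 275 above the table; its outer face is 45 out from the hinge axis (kiln x = -172 when shut). Hinge friction about 0.3 N m: stays where left. A bung 22 across stands 16 out at the middle of the face, 150 above the table.
- latch (a joint): Angle of the latch bar, rad: 0 = level, pointing past the door's free edge, in the catch when the door is shut (stop); 1.57 = straight up (stop 1.7). Pivot on the door's face 205 mm from the hinge axis, 215 above the table (door shut: kiln y = -68). Steel bar 95 long, 16 wide, 8 thick, 12 out from the face. Stays where left (about 2 N at the knob). Down too early, it hits the catch and bars the door.
- door_hinge (a point): Point on the upright hinge axis of the door, at the height of the door's top edge (275 mm above the table); at kiln x = -127, y = +137. Axes as the kiln's.
- catch (a point): The catch, a dark steel hook on the case front right of the door: point where the latch bar's middle comes to rest (kiln x = -184, y = -128, 215 above the table). Hook 16 mm wide; its arm passes below, top at 205, and its upturned lip stands on the robot's side, 192 to 198 in front of the kiln's origin, up to 223. The bar drops in behind the lip from above.
- door_face (a point): Point on the outer face of the door, 110 mm from the hinge axis along the door and 40 below its top edge (235 above the table): a clear place to push. The point turns with the door: its -x points straight out of the face, -y along the door to the free edge.
- latch_knob (a point): Centre of the black ball knob, 24 mm across, at the outer end of the latch: 85 from the latch pivot along the bar and 55 out in front of the door's face, on a 10 mm stem from the bar. Turns with the latch. With the door shut and the latch down it lies at kiln x = -227, y = -153, 215 above the table.
- door_brick: The cream soft-brick lining that forms the whole inner side of the door (inner 20 mm of its thickness, plus a 140 square plug standing 26 further in). Fragile, not to be touched. Origin on the hinge axis at table height; axes as door_face.
- bowl: Unglazed cream bowl, 96 mm across, 45 high, standing on the shelf inside the kiln chamber, loaded for firing. Origin: centre of its foot, 110 above the table.
- beaker: Unglazed cream beaker, 72 mm across, 85 high, standing on the table to the right of the kiln. Origin: centre of its foot.
- glaze_jar: White glaze jar with black cap, 68 mm across, 75 high, on the table at the left. Origin: centre of its foot.
- brush_pot: Terracotta pot, 68 mm across, 90 high, with three brushes (to 190 high), on the table at the left. Origin: centre of its foot.

How it is judged:
By the outcome, as a careful person would: the job done as asked, in the order asked, and still so for the second after the job is handed in, with the robot touching nothing.
It also fails if it takes over 45 s, if anything falls off the work surface, if the arm or the gripper's body presses on something with over 40 N, if the wrist force passes 120 N, or if a joint passes its speed limit or range.

### The arm

A 6-joint arm with a two-finger parallel gripper is mounted at the origin on the work surface. World frame = base frame: x ahead of the robot, y to its left, z up, the work surface at z = 0. Lengths are in m, angles in rad, forces in N, time in s.
With the tool pointing down it reaches from about 0.3 to 0.875 m from the base axis. Payload 6.4 kg.
Tool frame: the origin (TCP) lies midway between the tips of the shut fingers; the grasp point (between the pads) lies 19 mm behind it; x points along the fingers, y is the direction in which the jaws open and shut, and the axes are right-handed (so a half turn about x gives the same grasp; the last joint's range is limited). The gripper opens to 85 mm and grips with 20 to 120 N. Pads are 22 mm wide; open, the fingers measure 114 mm over their backs; the gripper's body (76 mm by 85 mm) begins 54 mm behind the grasp point. The pads swing forward as they close: fully open they stand 13 mm farther back than shut.
Start: joints at [0.904, 0.181, 1.607, -0, 1.354, -0.206], TCP at [0.256, 0.515, 0.231] pointing down, gripper open.
Joint ranges: [-2.99, 2.99], [-0.89, 2.07], [0.3, 2.58], [-1.14, 4.28], [0, 2.63], [-3.12, 3.12]. Speed limits (rad/s): [2.57, 2.57, 3.01, 3.14, 3.14, 3.14].

### API

Orientations are given as a unit quaternion [w, x, y, z].
In Python, from bench import ctrl gives the robot as it stands.
- The arm moves only by the tool step_arm, never from a script. Its argument "motion" is a list of rows, each a list of 7 numbers: the shift along the tool's x, y, z in mm, then the turn, a rotation vector about the tool's x, y, z in degrees, then the closure in counts, from 0 (fully open) to 255 (shut). In form: [[tx, ty, tz, rx, ry, rz, hand], ...]. A call has 1 to 10 rows; each row is the pose to reach, as a shift and turn from the pose commanded when the call began, along the tool's axes at that moment; what a row does not reach only later rows make up. A row lasts 1/8 s, in which the tool goes at most 62.5 mm and 10.7 degrees, less where a joint would pass 70% of its speed; a pose out of reach is approached as far as the arm can. A call with a gripper value outside its range is refused whole. The fingers move at their own pace and stop on an object; the grip force is fixed at half the most. Time passes only in rows, so rows that repeat a pose let the fingers close. It gives the time, the measured TCP pose, the force and the opening at its end, in the units of the state.
- ctrl.get_obs(): the state, without advancing time (a new reading comes with each control period).
- ctrl.camera(name): name is "scene" or "side" or "wrist"; returns (picture, depth): 384x512x3 uint8, red, green, blue; 384x512 float32, m along the optical axis (not along the pixel's ray), 0 where there is no reading.
- ctrl.camera_info(name): a dict with "fx", "fy", "cx", "cy" (pixels), "T" (4x4, takes a point from camera to world coordinates); the wrist camera has in their place "hand_eye" (4x4, takes a point from camera to tool coordinates, whose origin is the TCP and whose axes are the tool frame's). Camera axes: x right, y down, z forward; pixel columns grow to the right and rows downward; lengths in m; the calibration is good to about 2 mm. The wrist camera is an equidistant fisheye: a pixel r from the principal point sees the ray r / f radians off the axis. A picture is of the moment at which its call begins: read the wrist's pose just before it. camera_info takes no time and is no camera call.
- ctrl.hand_in(): hands the job in, once; it reports no verdict.
The state is a dict: "time_s": time; "q": joint angles; "dq": joint speeds; "joint_efforts": joint torques, N m; "eef_pos": TCP position; "eef_rot": TCP orientation; "wrist_force": force on the tool from outside, world axes, zero at the start; "torque": the same for the moment, N m; "opening": opening from 0.0 (shut) to 1.0 (fully open).
Only numpy, scipy, OpenCV 4.12 (cv2) and the standard library are available. Lean on these libraries where they do the work, as an engineer would, in place of code of your own. Each camera call takes 0.05 s, during which the arm holds its last target. There are 200 camera calls.

## Working session

There is one attempt and no reset: what is moved stays moved. The work goes in short steps, Python scripts to look and compute and a tool call to move; the robot and the scene stay as the last step left them, time stands still between calls to the robot, and variables do not carry over. Pictures are saved under pics/ and viewed, about 8 in all and at most 12, crops included, and the job is handed in when it is done.

Besides the shell and the picture viewer there is one more tool, called after "Call:" as name(argument=value, ...), one argument or row to a line, values as JSON. step_arm: Moves the arm, as the interface text tells. Its arguments: {"type":"object","properties":{"motion":{"type":"array","items":{"type":"array","items":{"type":"number"}}}},"required":["motion"]}

```bash
mkdir -p pics; ls
cat > h.py <<'E'
import numpy as np, cv2
from bench import ctrl
from scipy.spatial.transform import Rotation as R
def Rq(q): return R.from_quat([q[1],q[2],q[3],q[0]])
def cloud(n):
    im,d=ctrl.camera(n); c=ctrl.camera_info(n); h,w=d.shape
    u,v=np.meshgrid(np.arange(w),np.arange(h))
    P=np.stack([(u-c['cx'])/c['fx']*d,(v-c['cy'])/c['fy']*d,d],-1)
    T=np.array(c['T']); return im,d,P@T[:3,:3].T+T[:3,3]
def shift(p,o=None):
    o=o or ctrl.get_obs(); return Rq(o['eef_rot']).inv().apply(np.array(p)-np.array(o['eef_pos']))*1000
E
python3 - <<'E'
from h import *
o=ctrl.get_obs(); print(o['eef_pos'],o['eef_rot'],o['time_s'])
a=[]
for n in ['scene','side']:
    im,d,P=cloud(n); np.savez(f'{n}0.npz',im=im,d=d,P=P); a.append(im); print(n,np.round(ctrl.camera_info(n)['T'],3).tolist())
cv2.imwrite('pics/a.png',cv2.resize(np.vstack(a)[...,::-1],(400,600)) if 0 else a[0][...,::-1])
cv2.imwrite('pics/b.png',a[1][...,::-1])
E
```

```text
pics
[0.25532882 0.51458378 0.23037644] [ 0.68815408  0.1609241   0.68868223 -0.16206228] 0.0
scene [[0.322, 0.816, -0.481, 1.073], [0.947, -0.283, 0.154, -0.156], [-0.011, -0.504, -0.863, 1.105], [0.0, 0.0, 0.0, 1.0]]
side [[-0.32, -0.774, 0.546, -0.172], [-0.947, 0.267, -0.177, 0.255], [-0.009, -0.574, -0.819, 1.311], [0.0, 0.0, 0.0, 1.0]]
```

View pics/a.png

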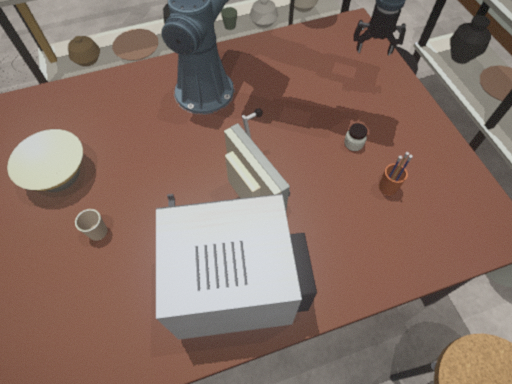

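View pics/b.png

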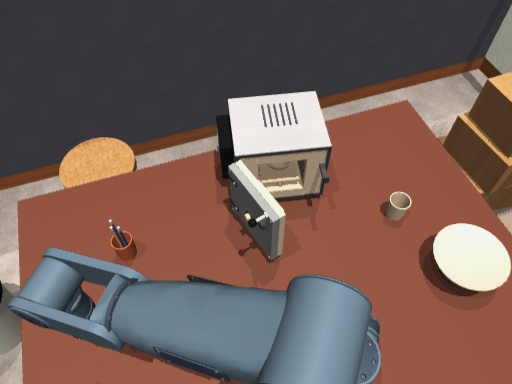

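Run:
```python
from h import *
for n in ['scene','side']:
    f=np.load(n+'0.npz'); P,im,d=f['P'],f['im'],f['d']
    m=(abs(P[...,2]-.285)<.005)&(d>0)&(P[...,0]>.3)
    k,l,s,c=cv2.connectedComponentsWithStats(m.astype(np.uint8)); i=1+np.argmax(s[1:,4])
    print(n,'topz',np.median(P[l==i][:,2]))
    (cx,cy),(w,h),a=cv2.minAreaRect((P[l==i][:,:2]*1000).astype(np.float32)); print('kiln top',cx,cy,w,h,a)
    m=(abs(P[...,2]-.275)<.004)&(d>0)&(l!=i)&(P[...,0]>.2)&(P[...,1]>-.3)&(P[...,1]<.3)
    m=cv2.morphologyEx(m.astype(np.uint8),cv2.MORPH_OPEN,np.ones((2,2)))
    k,l2,s,c=cv2.connectedComponentsWithStats(m)
    for j in range(1,k):
        if s[j,4]>20: print(' door?',s[j],cv2.minAreaRect((P[l2==j][:,:2]*1000).astype(np.float32)))
    hsv=cv2.cvtColor(im,cv2.COLOR_RGB2HSV)
    # dark knob
    m=((im.max(-1)<60)&(d>0)&(P[...,2]>.2)&(P[...,2]<.36)&(P[...,0]>.25)&(P[...,0]<.6)&(abs(P[...,1])<.3)).astype(np.uint8)
    k,l2,s,c=cv2.connectedComponentsWithStats(m)
    for j in range(1,k):
        if s[j,4]>12: print(' dark',s[j],np.round(np.median(P[l2==j],0),4), np.ptp(P[l2==j],0).round(3))
```

```text
scene topz 0.2847089607213794
kiln top 753.8836669921875 -125.13702392578125 299.219970703125 254.92515563964844 78.27763366699219
 door? [ 226  125   64   71 1195] ((658.0614013671875, 23.961227416992188), (184.45657348632812, 884.8768310546875), 78.33450317382812)
 dark [255 109   7   8  36] [0.4212 0.0725 0.3038] [0.018 0.016 0.015]
side topz 0.28566262806893694
kiln top 750.9090576171875 -124.57295227050781 300.97393798828125 260.4233703613281 78.2408447265625
 door? [229 162  57  61 928] ((248.28631591796875, 147.48776245117188), (177.42355346679688, 855.3560791015625), 66.11412811279297)
 dark [326 153   4  12  28] [ 0.5985 -0.24    0.2307] [0.004 0.011 0.056]
 dark [323 178   6   4  21] [ 0.5353 -0.2084  0.2068] [0.012 0.016 0.021]
 dark [248 218   9   9  60] [0.407  0.0757 0.3053] [0.024 0.021 0.02 ]
 dark [258 222  11   8  26] [0.4352 0.0392 0.2164] [0.023 0.023 0.022]
```

Run:
```python
from h import *
o=ctrl.get_obs(); print('tool axes cols\n',Rq(o['eef_rot']).as_matrix().round(3))
print('handeye',np.round(ctrl.camera_info('wrist')['hand_eye'],3).tolist())
K=np.array([.7523,-.1249]); a=np.radians(-11.74); M=np.array([[np.cos(a),-np.sin(a)],[np.sin(a),np.cos(a)]])
for n in ['scene','side']:
    f=np.load(n+'0.npz'); P,im,d=f['P'],f['im'],f['d']
    k=(P[...,:2]-K)@M   # kiln frame
    rel=k-np.array([-.127,.137])
    m=(abs(P[...,2]-.275)<.003)&(d>0)&(rel[...,0]<-.03)&(np.hypot(rel[...,0],rel[...,1])<.255)
    q=(rel[m]*1000).astype(np.float32); print(n,m.sum(),cv2.fitLine(q,cv2.DIST_HUBER,0,.01,.01).ravel(),cv2.minAreaRect(q))
    hs=cv2.cvtColor(im,cv2.COLOR_RGB2HSV)
    reg=(P[...,2]>.02)&(P[...,2]<.2)&(d>0)&(P[...,1]>.12)&(P[...,0]>.2)&(P[...,1]<.6)&(P[...,0]<.9)&(k[...,1]>.2)
    kk,l,s,c=cv2.connectedComponentsWithStats(reg.astype(np.uint8))
    for j in range(1,kk):
        if s[j,4]>40: print(' obj',s[j],P[l==j].min(0).round(3),P[l==j].max(0).round(3))
    im=(im)
    # knob
    m=((im.max(-1)<60)&(d>0)&(P[...,2]>.27)&(P[...,2]<.36)&(P[...,0]>.25)&(P[...,0]<.5)&(abs(P[...,1])<.3))
    c=np.array(ctrl.camera_info(n)['T'])[:3,3]
    p=np.median(P[m],0); r=(p-c)/np.linalg.norm(p-c); print(' knob centre',p+r*.009)
```

```text
tool axes cols
 [[-0.001  0.445  0.896]
 [-0.001  0.896 -0.445]
 [-1.    -0.002 -0.   ]]
handeye [[0.001, -0.299, 0.954, -0.142], [1.0, 0.001, -0.001, -0.0], [-0.001, 0.954, 0.299, -0.075], [0.0, 0.0, 0.0, 1.0]]
scene 988 [   0.89149934    0.45302197 -121.21206     -34.688072  ] ((-127.15189361572266, -32.65325164794922), (226.06468200683594, 61.30401611328125), 26.51097869873047)
 obj [345 123  22  26 425] [0.382 0.389 0.02 ] [0.448 0.457 0.08 ]
 obj [380 152  32  42 672] [0.575 0.414 0.02 ] [0.643 0.484 0.195]
 knob centre [0.41562426 0.07439879 0.2970146 ]
side 787 [   0.8880979    0.4596544 -133.12498    -38.489265 ] ((-127.71949005126953, -36.82673645019531), (230.87786865234375, 61.15849685668945), 22.85029411315918)
 obj [109 219  27  40 580] [0.569 0.418 0.02 ] [0.64  0.485 0.194]
 knob centre [0.41144595 0.07430338 0.29754951]
```

```bash
cat >> h.py <<'E'
K=np.array([.7523,-.1249]); A=np.radians(-11.74); M=np.array([[np.cos(A),-np.sin(A)],[np.sin(A),np.cos(A)]])
def door(th,al,out,z):
    t=np.radians(th); r=al*np.array([-np.sin(t),-np.cos(t)])+out*np.array([-np.cos(t),np.sin(t)])
    return np.append(K+M@(np.array([-127,137])+r)/1000*1 if 0 else K+M@((np.array([-127,137])+r)/1000),z/1000)
E
python3 - <<'E'
from h import *
for a in [(63,110,90,230),(63,110,64,230),(0,110,60,230)]: print(a,door(*a).round(3),shift(door(*a)).round(1))
print('knob',door(63,224,100,298))
E
```

```text
(63, 110, 90, 230) [0.526 0.093 0.23 ] [   0.7 -257.4  430. ]
(63, 110, 64, 230) [0.533 0.068 0.23 ] [   0.8 -276.8  447.2]
(0, 110, 60, 230) [ 0.575 -0.06   0.23 ] [   0.9 -373.1  541.8]
knob [0.41341019 0.07259233 0.298     ]
```

Call:
step_arm(
  motion=[
    [0,-13,21,0,0,0,255],
    [0,-39,65,0,0,0,255],
    [0,-69,115,0,0,0,255],
    [0,-99,165,0,0,0,255],
    [0,-129,215,0,0,0,255],
    [0,-159,265,0,0,0,255],
    [0,-189,315,0,0,0,255],
    [0,-219,365,0,0,0,255],
    [0,-245,410,0,0,0,255],
    [0,-257,430,0,0,0,255],
  ],
)

```text
time_s: 1.35
eef_pos: [0.5274, 0.0913, 0.2309]
eef_rot: [0.688, 0.162, 0.688, -0.163]
wrist_force: [-0.7, -0.5, -0.2]
opening: 0.001
```

Run:
```python
from h import *
o=ctrl.get_obs(); print(o['time_s'],o['eef_pos'],o['wrist_force'],o['opening'])
for th,ou in [(63,66),(60,63),(55,62),(50,62),(45,62),(40,61),(35,61),(30,61),(25,61),(20,60),(15,60),(10,60),(5,60),(0,60)]: print(th,shift(door(th,110,ou,230),o).round(0))
im,_,_=cloud('side');cv2.imwrite('pics/c.png',im[100:330,130:400,::-1].repeat(2,0).repeat(2,1))
```

```text
1.35 [0.52740174 0.09132927 0.23086454] [-0.66958011 -0.47412137 -0.23007671] 0.0011298856800220124
63 [  1. -17.  14.]
60 [  1. -26.  18.]
55 [  1. -37.  22.]
50 [  1. -47.  26.]
45 [  1. -57.  31.]
40 [  1. -66.  38.]
35 [  1. -75.  45.]
30 [  1. -83.  52.]
25 [  1. -90.  61.]
20 [  1. -97.  70.]
15 [   1. -103.   80.]
10 [   1. -108.   89.]
5 [   1. -112.  100.]
0 [   1. -115.  110.]
```

View pics/c.png

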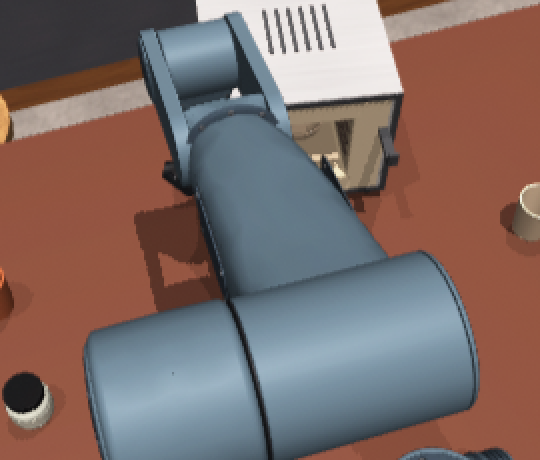

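Call:
step_arm(
  motion=[
    [1,-10,8,0,0,0,255],
    [1,-17,14,0,0,0,255],
    [1,-26,18,0,0,0,255],
    [1,-32,20,0,0,0,255],
    [1,-37,22,0,0,0,255],
    [1,-47,26,0,0,0,255],
    [1,-57,31,0,0,0,255],
    [1,-66,38,0,0,0,255],
  ],
)

```text
time_s: 2.4
eef_pos: [0.5312, 0.017, 0.2304]
eef_rot: [0.688, 0.162, 0.688, -0.161]
wrist_force: [0.4, 3.5, 1.5]
opening: 0.002
```

```bash
cat > dm.py <<'E'
from h import *
import sys
o=ctrl.get_obs(); print(o['time_s'],o['eef_pos'],o['wrist_force'])
im,d,P=cloud('scene')
k=(P[...,:2]-K)@M; rel=k-np.array([-.127,.137])
m=(abs(P[...,2]-.275)<.003)&(d>0)&(rel[...,0]<-.012)&(np.hypot(rel[...,0],rel[...,1])<.255)
q=(rel[m]*1000).astype(np.float32); f=cv2.fitLine(q,cv2.DIST_HUBER,0,.01,.01).ravel()
print('n',m.sum(),'theta',np.degrees(np.arctan2(abs(f[0]),abs(f[1]))),f,cv2.minAreaRect(q)[1:])
mk=(im.max(-1)<60)&(d>0)&(P[...,2]>.22)&(P[...,2]<.36)&(k[...,0]<-.19)&(k[...,0]>-.38)&(k[...,1]<.12)
n,l,s,c=cv2.connectedComponentsWithStats(mk.astype(np.uint8))
for j in range(1,n):
    if s[j,4]>8: print(' dark',s[j],np.median(P[l==j],0).round(3),'kiln',np.median(k[l==j],0).round(3))
if len(sys.argv)>1: cv2.imwrite('pics/'+sys.argv[1],im[60:320,130:350,::-1].repeat(2,0).repeat(2,1))
E
python3 dm.py d.png
python3 - <<'E'
from h import *
o=ctrl.get_obs()
for th in [35,30,25,20,15,10,5,0]: print(th,shift(door(th,110,61 if th>22 else 60,230),o).round(0))
E
```

```text
2.4 [0.53124869 0.0169709  0.23038457] [0.38996933 3.4604407  1.53685738]
n 1125 theta 40.342045 [  0.6473493    0.76219344 -94.85041    -75.34938   ] ((237.95819091796875, 68.73554992675781), 48.80441665649414)
 dark [220 119   8   8  37] [ 0.422 -0.023  0.305] kiln [-0.344  0.032]
 dark [228 141  36  25 337] [0.542 0.006 0.308] kiln [-0.233  0.085]
35 [ 0. -9.  7.]
30 [  0. -17.  15.]
25 [  0. -24.  23.]
20 [  0. -31.  33.]
15 [  0. -37.  42.]
10 [  0. -42.  52.]
5 [  0. -46.  62.]
0 [  0. -49.  72.]
```

View pics/d.png

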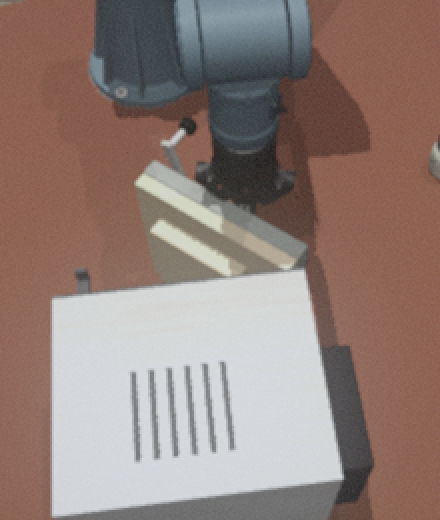

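Call:
step_arm(
  motion=[
    [0,-9,7,0,0,0,255],
    [0,-17,15,0,0,0,255],
    [0,-24,23,0,0,0,255],
    [0,-31,33,0,0,0,255],
    [0,-37,42,0,0,0,255],
    [0,-40,48,0,0,0,255],
    [0,-42,53,0,0,0,255],
  ],
)

```text
time_s: 3.32
eef_pos: [0.5597, -0.044, 0.2297]
eef_rot: [0.688, 0.161, 0.689, -0.162]
wrist_force: [-4.1, 0.6, -0.1]
opening: -0.003
```

```bash
python3 dm.py
python3 - <<'E'
from h import *
o=ctrl.get_obs()
for th in [8,6,4,2,0,-2,-4]: print(th,shift(door(th,110,60,230),o).round(1))
E
```

```text
3.325 [ 0.55968696 -0.04395592  0.22969177] [-4.12051031  0.57419183 -0.09874018]
n 1215 theta 10.384371 [   0.18025085    0.9836207   -45.843468   -118.53529   ] ((238.69830322265625, 67.24471282958984), 79.31129455566406)
 dark [184 149   8   7  32] [ 0.483 -0.133  0.306] kiln [-0.262 -0.063]
 dark [208 159  19  16  82] [ 0.555 -0.079  0.308] kiln [-0.201  0.004]
 dark [238 166  10  11  42] [ 0.571 -0.024  0.286] kiln [-0.198  0.062]
 dark [228 168   7  10  40] [ 0.57  -0.05   0.283] kiln [-0.193  0.035]
8 [-0.1 -2.5  3.3]
6 [-0.1 -4.1  7.4]
4 [-0.1 -5.5 11.6]
2 [-0.1 -6.8 15.8]
0 [-0.1 -7.9 20. ]
-2 [-0.1 -8.9 24.2]
-4 [-0.1 -9.7 28.5]
```

Call:
step_arm(
  motion=[
    [0,-2,3,0,0,0,255],
    [0,-4,6,0,0,0,255],
    [0,-5,9,0,0,0,255],
    [0,-6,11,0,0,0,255],
    [0,-6,13,0,0,0,255],
    [0,-7,15,0,0,0,255],
    [0,-7,16,0,0,0,255],
    [0,-7,17,0,0,0,255],
    [0,-7,18,0,0,0,255],
  ],
)

```text
time_s: 4.5
eef_pos: [0.573, -0.058, 0.2303]
eef_rot: [0.688, 0.161, 0.688, -0.162]
wrist_force: [-4.0, -0.5, 1.7]
opening: -0.004
```

Call:
step_arm(
  motion=[
    [0,0,1,0,0,0,255],
    [0,0,2,0,0,0,255],
  ],
)

```text
time_s: 4.75
eef_pos: [0.5749, -0.0588, 0.2303]
eef_rot: [0.688, 0.161, 0.688, -0.162]
wrist_force: [-4.1, -0.7, 1.2]
opening: -0.001
```

```bash
python3 dm.py
```

```text
4.75 [ 0.57487151 -0.05878767  0.2303227 ] [-4.08300861 -0.67202012  1.22207076]
n 946 theta 0.76534754 [ 1.3357437e-02  9.9991077e-01 -2.8256727e+01 -1.2655948e+02] ((52.295982360839844, 239.10699462890625), 0.12922993302345276)
 dark [176 163   3   6   9] [ 0.516 -0.171  0.307] kiln [-0.222 -0.093]
 dark [180 163   4   6  16] [ 0.518 -0.16   0.305] kiln [-0.222 -0.082]
```

Call:
step_arm(
  motion=[
    [0,0,1,0,0,0,255],
    [0,0,2,0,0,0,255],
    [0,0,2,0,0,0,255],
  ],
)

```text
time_s: 5.18
eef_pos: [0.5761, -0.0594, 0.2303]
eef_rot: [0.688, 0.161, 0.689, -0.161]
wrist_force: [-6.5, 0.2, 2.1]
opening: -0.001
```

Call:
step_arm(
  motion=[
    [0,0,1,0,0,0,255],
    [0,0,1,0,0,0,255],
  ],
)

```text
time_s: 5.42
eef_pos: [0.5762, -0.0594, 0.2303]
eef_rot: [0.687, 0.161, 0.69, -0.161]
wrist_force: [-11.0, 2.8, 5.7]
opening: 0.005
```

Call:
step_arm(
  motion=[
    [0,0,1,0,0,0,255],
    [0,0,-10,0,0,0,255],
    [0,5,-45,0,0,0,255],
    [0,30,-80,0,0,0,255],
    [-20,60,-110,0,0,0,255],
    [-40,80,-110,0,0,0,255],
    [-60,80,-110,0,0,0,255],
  ],
)

```text
time_s: 6.3
eef_pos: [0.5151, 0.0622, 0.2913]
eef_rot: [0.689, 0.161, 0.688, -0.16]
wrist_force: [-0.3, -0.6, -0.0]
opening: -0.002
```

```bash
python3 dm.py e.png
python3 - <<'E'
from h import *
for al,out,z in [(160,100,400),(185,100,300),(240,100,300)]: print(al,door(0,al,out,z).round(3),shift(door(0,al,out,z)).round(0))
E
```

```text
6.3 [0.51511633 0.06222425 0.29128777] [-0.34268194 -0.55465491 -0.02938155]
n 917 theta 0.009860288 [ 1.7209450e-04  1.0000000e+00 -2.6565453e+01 -1.2737208e+02] ((239.0454864501953, 44.17157745361328), 89.39752960205078)
 dark [249 125  13  12  75] [0.512 0.037 0.348] kiln [-0.267  0.107]
 dark [180 164   3   6   9] [ 0.519 -0.161  0.305] kiln [-0.221 -0.082]
160 [ 0.525 -0.101  0.4  ] [-106. -142.   81.]
185 [ 0.52  -0.126  0.3  ] [  -6. -166.   87.]
240 [ 0.509 -0.18   0.3  ] [  -6. -219.  100.]
```

View pics/e.png

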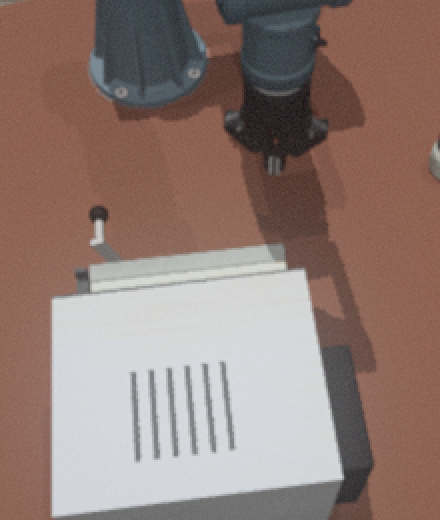

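Call:
step_arm(
  motion=[
    [1,-20,10,0,0,0,255],
    [2,-60,32,0,0,0,255],
    [4,-105,55,0,0,0,255],
    [4,-140,75,0,0,0,255],
    [4,-155,84,0,0,0,255],
    [4,-158,85,0,0,0,255],
  ],
)

```text
time_s: 7.1
eef_pos: [0.5205, -0.1193, 0.286]
eef_rot: [0.688, 0.162, 0.688, -0.162]
wrist_force: [0.6, 0.7, -0.4]
opening: 0.001
```

```bash
python3 dm.py f.png
python3 - <<'E'
from h import *
o=ctrl.get_obs()
for ph in [77,70,60,50,40,35]:
    a=205+85*np.cos(np.radians(ph)); z=215+85*np.sin(np.radians(ph)); print(ph,round(a),round(z),shift(door(0,a-26,100,z-13),o).round(0))
E
```

```text
7.1 [ 0.5205169  -0.1193183   0.28597346] [ 0.63588968  0.74012093 -0.35909767]
n 916 theta 0.06988399 [ 1.21970545e-03  9.99999285e-01 -2.64905643e+01 -1.26142914e+02] ((238.69412231445312, 45.666324615478516), 89.9516372680664)
 dark [177 148  37  19 215] [ 0.532 -0.118  0.343] kiln [-0.217 -0.036]
 dark [175 164   8   6  36] [ 0.519 -0.166  0.306] kiln [-0.221 -0.088]
77 224 298 [  1. -19.   6.]
70 234 295 [  4. -29.   9.]
60 248 289 [ 10. -42.  12.]
50 260 280 [ 19. -53.  15.]
40 270 270 [ 29. -63.  18.]
35 275 264 [ 35. -68.  19.]
```

View pics/f.png

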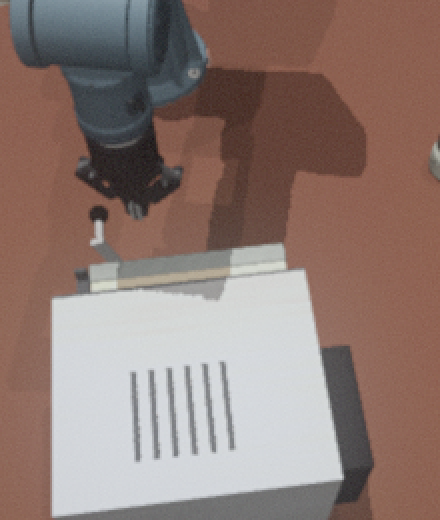

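Call:
step_arm(
  motion=[
    [1,-10,3,0,0,0,255],
    [1,-19,6,0,0,0,255],
    [4,-29,9,0,0,0,255],
    [7,-36,11,0,0,0,255],
    [10,-42,12,0,0,0,255],
    [14,-48,14,0,0,0,255],
    [19,-53,15,0,0,0,255],
    [24,-58,17,0,0,0,255],
  ],
)

```text
time_s: 8.15
eef_pos: [0.5097, -0.1785, 0.2618]
eef_rot: [0.688, 0.162, 0.689, -0.161]
wrist_force: [-0.5, 1.2, 0.8]
opening: -0.002
```

```bash
python3 dm.py g.png
```

```text
8.15 [ 0.50969891 -0.17851317  0.26179104] [-0.52984308  1.2043783   0.84830603]
n 924 theta 0.058839574 [ 1.0269441e-03  9.9999946e-01 -2.6267437e+01 -1.2639162e+02] ((239.24180603027344, 84.8434829711914), 88.38533020019531)
 dark [145 154  50  23 413] [ 0.522 -0.183  0.331] kiln [-0.214 -0.104]
```

View pics/g.png

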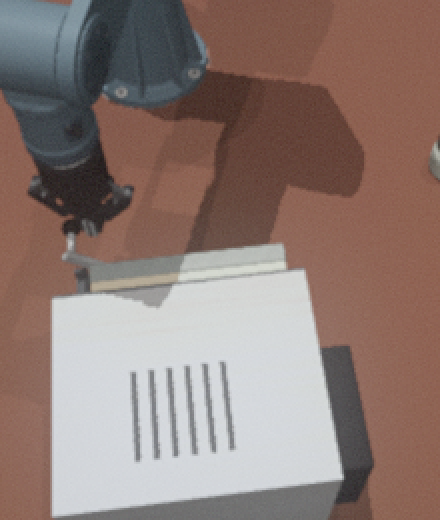

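Call:
step_arm(
  motion=[
    [6,-5,1,0,0,0,255],
    [11,-10,2,0,0,0,255],
    [16,-14,3,0,0,0,255],
    [16,-9,3,0,0,0,255],
    [0,-5,0,0,0,0,255],
    [-30,-5,0,0,0,0,255],
    [-40,15,-5,0,0,0,255],
  ],
)

```text
time_s: 9.07
eef_pos: [0.5131, -0.1632, 0.3056]
eef_rot: [0.69, 0.161, 0.687, -0.163]
wrist_force: [0.5, -0.3, 0.0]
opening: -0.001
```

```bash
python3 dm.py i.png
python3 - <<'E'
from h import *
o=ctrl.get_obs()
for ph in [40,35,30,25,20,10,0]:
    a=205+85*np.cos(np.radians(ph)); z=215+85*np.sin(np.radians(ph)); print(ph,round(a),round(z),shift(door(0,a,100,z+12),o).round(0))
E
```

```text
9.075 [ 0.51307221 -0.1631736   0.305647  ] [ 0.48500274 -0.26354633  0.00676557]
n 906 theta 0.17049949 [ 2.9757733e-03  9.9999559e-01 -2.6540131e+01 -1.2457738e+02] ((238.8279266357422, 29.59644317626953), 89.97982025146484)
 dark [170 152  19  14  68] [ 0.526 -0.158  0.354] kiln [-0.215 -0.078]
 dark [161 175   5   6  17] [ 0.509 -0.213  0.264] kiln [-0.22  -0.136]
40 270 270 [ 24. -49.  12.]
35 275 264 [ 30. -53.  13.]
30 279 258 [ 36. -57.  14.]
25 282 251 [ 43. -60.  15.]
20 285 244 [ 50. -63.  16.]
10 289 230 [ 64. -67.  17.]
0 290 215 [ 79. -68.  17.]
```

View pics/i.png

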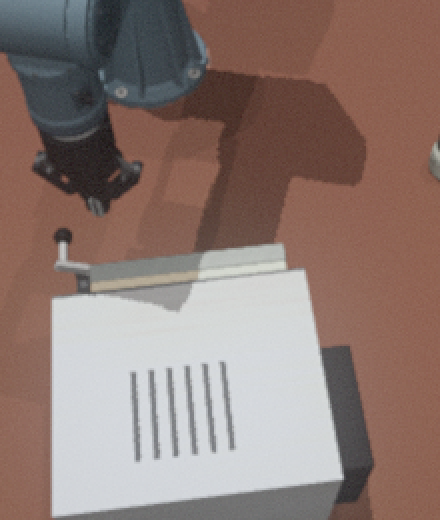

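Call:
step_arm(
  motion=[
    [0,-30,8,0,0,0,255],
    [10,-53,13,0,0,0,255],
    [22,-55,13,0,0,0,255],
    [30,-55,14,0,0,0,255],
    [36,-57,14,0,0,0,255],
    [43,-60,15,0,0,0,255],
    [50,-63,16,0,0,0,255],
    [57,-65,17,0,0,0,255],
    [64,-67,17,0,0,0,255],
    [70,-67,17,0,0,0,255],
  ],
)

```text
time_s: 10.38
eef_pos: [0.4975, -0.2304, 0.2318]
eef_rot: [0.688, 0.162, 0.688, -0.162]
wrist_force: [-1.4, -1.2, 0.5]
opening: -0.003
```

Call:
step_arm(
  motion=[
    [3,0,0,0,0,0,255],
    [6,0,0,0,0,0,255],
    [8,0,0,0,0,0,255],
    [8,0,0,0,0,0,255],
  ],
)

```text
time_s: 10.88
eef_pos: [0.4977, -0.2303, 0.2262]
eef_rot: [0.689, 0.161, 0.688, -0.162]
wrist_force: [-5.2, 1.8, 11.4]
opening: -0.001
```

```bash
sed -i 's/>.22)&(P/>.19)\&(P/' dm.py; python3 dm.py j.png
```

```text
10.875 [ 0.49768261 -0.23034653  0.22624236] [-5.22397254  1.82293267 11.36871832]
n 892 theta 0.0035491935 [ 6.1945117e-05 -1.0000000e+00 -2.6556513e+01 -1.2689044e+02] ((238.89846801757812, 29.209978103637695), 89.96186828613281)
 dark [127 155  48  35 437] [ 0.516 -0.222  0.306] kiln [-0.212 -0.144]
```

View pics/j.png

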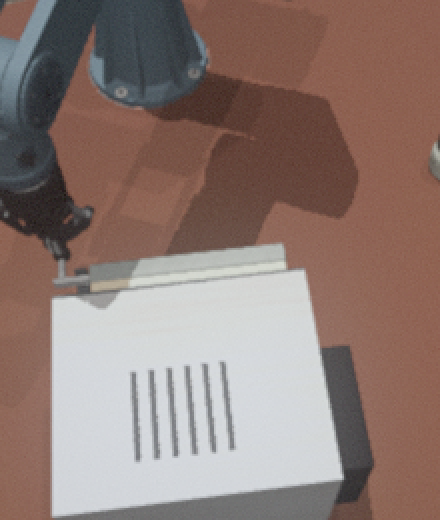

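Call:
step_arm(
  motion=[
    [2,0,0,0,0,0,255],
    [2,0,0,0,0,0,255],
  ],
)

```text
time_s: 11.18
eef_pos: [0.4978, -0.2304, 0.2258]
eef_rot: [0.689, 0.161, 0.688, -0.162]
wrist_force: [-8.4, 3.6, 20.5]
opening: 0.0
```

Call:
step_arm(
  motion=[
    [-10,0,0,0,0,0,255],
    [-40,0,0,0,0,0,255],
    [-90,0,0,0,0,0,255],
    [-120,20,-20,0,0,0,255],
    [-120,60,-40,0,0,0,255],
    [-120,110,-60,0,0,0,255],
    [-120,130,-70,0,0,0,255],
    [-120,130,-70,0,0,0,255],
  ],
)

```text
time_s: 12.18
eef_pos: [0.4926, -0.081, 0.3424]
eef_rot: [0.689, 0.161, 0.689, -0.16]
wrist_force: [0.3, -0.3, 0.3]
opening: -0.002
```

```bash
python3 dm.py k.png
python3 - <<'E'
from h import *
for n in ['scene','side']:
    im,d,P=cloud(n); k=(P[...,:2]-K)@M
    m=(im.max(-1)<70)&(d>0)&(P[...,2]>.18)&(P[...,2]<.25)&(k[...,0]<-.2)&(k[...,0]>-.26)&(abs(k[...,1]+.15)<.04)
    print(n,m.sum(),np.median(P[m],0),np.median(k[m],0),P[m][:,2].max() if m.any() else '')
E
```

```text
12.175 [ 0.49261155 -0.08104278  0.34237046] [ 0.30417018 -0.33464308  0.34900558]
n 903 theta 0.12702534 [ 2.21700873e-03  9.99997556e-01 -2.63713207e+01 -1.25622635e+02] ((29.593799591064453, 239.19863891601562), 0.0015037442790344357)
scene 33 [ 0.50486524 -0.22572435  0.22287417] [-0.22177875 -0.14938096] 0.22851489816181203
side 0 [nan nan nan] [nan nan]
  return _methods._mean(a, axis=axis, dtype=dtype,
  ret = um.true_divide(
```

View pics/k.png

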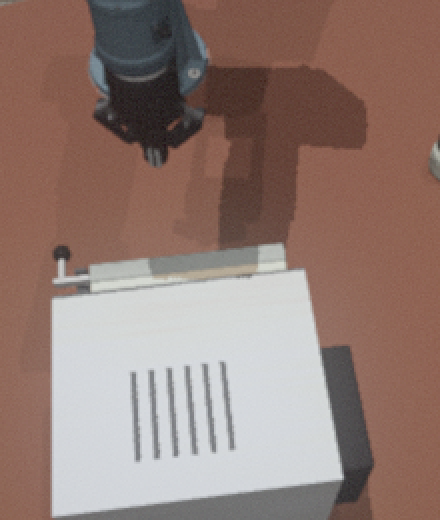

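Door shut, bar level in the catch (knob at crop (62,253), top at z ≈ 0.228, against 0.227 expected) and the arm is clear.

```bash
python3 -c "
from bench import ctrl; print(ctrl.hand_in())"
```

```text
the job is handed in; nothing more can be done
None
```

The kiln door is shut and its latch bar is down in the catch; I handed the job in at about 12 s of the 45 s allowed. I pushed the door with the sides of the shut fingertips near the door_face point, creeping over the last 10°. I pushed the knob sideways to about 35°, then pressed it down from above, and never gripped it.

- **Door:** I pushed until it stopped moving and the push force read about 11 N, then pressed 1 mm further. Later camera fits gave 0.0–0.2°, which is within their noise.
- **Latch:** It stopped under about 20 N with the fingertip at z = 0.226 m. After I backed off, the knob's top measured 0.2285 m against 0.227 m expected, and the last picture shows the bar level behind the lip.
- **Force at the end:** With the arm clear, the wrist force was under 0.6 N.
- **Not confirmed:** The side camera did not see the knob in the last check, so the final latch reading comes from the scene camera only. I did not re-measure the bowl, beaker, jar and brush pot. No unexpected force showed in the readings at the end of each move.

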